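Pack up the bird-feeder workshop table

ROBOT

A 6-joint arm with a two-finger parallel gripper is mounted at the origin on the work surface. World frame = base frame: x ahead of the robot, y to its left, z up, the work surface at z = 0. Lengths are in m, angles in rad, forces in N, time in s.
With the tool pointing down it reaches from about 0.25 to 0.775 m from the base axis. Payload 4 kg.
Tool frame: the origin (TCP) lies on the centre line of the jaws, within the pads' length; the fingertips stand robot.tips_ahead ahead of it and the grasp point (between the pads) lies 8 mm behind it (robot.tips_ahead is the distance from the TCP to the fingertips, in m); z points along the fingers, y is the line along which they close (so a half turn about z gives the same grasp; the last joint's range is limited). The gripper opens to 94 mm and grips with 3 to 60 N. Pads are 16 mm wide; open, the fingers measure 119 mm over their backs; the gripper's body (75 mm by 177 mm) begins 78 mm behind the grasp point.
Start: joints at [1.064, 0.087, 1.371, -0, 1.684, -0.103], TCP at [0.216, 0.506, 0.189] pointing down, gripper open.
Joint ranges: [-3.1, 3.1], [-0.76, 2.03], [0.27, 2.55], [-1.08, 4.22], [0.17, 2.65], [-2.57, 2.57]. Speed limits (rad/s): [2.79, 2.79, 3.14, 3.14, 3.14, 3.14].

INTERFACE

Orientations are given as [roll, pitch, yaw] about the fixed x, y, z axes, in that order (R = Rz(yaw) Ry(pitch) Rx(roll)).
In Python, from bench import robot, snapshot, close_job, spotter gives the robot as it stands. The module is installed in compiled form; this text tells all that it offers.
- The arm moves only by the tool servo_tool, never from a script. Its argument "commands" is one flat list of numbers, 7 for each row, row after row: the shift along the tool's x, y, z in m, then the turn, a rotation vector about the tool's x, y, z in degrees, then the finger opening in m, from 0 to 0.094. In form: [x, y, z, ax, ay, az, grip, x, y, z, ax, ay, az, grip, ...]. A call has 1 to 10 rows; each row is the pose to reach, as a shift and turn from the pose commanded when the call began, along the tool's axes at that moment; what a row does not reach only later rows make up. A row lasts 1/8 s, in which the tool goes at most 62.5 mm and 10.7 degrees, less where a joint would pass 70% of its speed; a pose out of reach is approached as far as the arm can. A call with a gripper value outside its range is refused whole. The fingers move at their own pace and stop on an object; the grip force is fixed at half the most. Time passes only in rows, so rows that repeat a pose let the fingers close. It gives the time, the measured TCP pose, the force, the opening and the grip force at its end, in the units of the state.
- robot.get_obs(): the state, without advancing time (a new reading comes with each control period).
- snapshot(name): name is "scene" or "top" or "wrist"; returns a dict with "img" (420x560x3 uint8, blue, green, red), "camera_matrix" (3x3 intrinsics, pixels), "k1" (the pictures are not rectified: a ray, as slopes to the right and down, at radius r is drawn at 1 + k1 r^2 times it, then the intrinsics apply), "extrinsics" (4x4, takes a point from camera to world coordinates); the wrist camera has in their place "hand_eye" (4x4, takes a point from camera to tool coordinates, whose origin is the TCP and whose axes are the flange's). Camera axes: x right, y down, z forward; pixel columns grow to the right and rows downward; lengths in m; the calibration is good to about 2 mm. A picture is of the moment at which its call begins: read the wrist's pose just before it. There is no depth.
- close_job(): hands the job in; it is judged then, once.
Trained networks look in a picture, given as the dict that the camera call returned (one of the last four; its "shot" number tells which), for a name from the list of things; names that differ only in an ending like _2 or _b are one class to them, and where a whole thing is asked for, a point or a joint stands for the part that bears it (a point fixed in the world has none). Each returns a list of dicts, best first, with "conf" (0 to 1); they miss things now and then, are a little off and sometimes report something else, mostly with a low value. They report only what shows in the picture. A call takes as long as a camera call. They do not tell look-alikes from the thing itself.
- spotter.trace(name, picture): "region" (420x560 bool, what is visible of it) and "box" ([left, top, width, height] in pixels, round what is visible of it).
The state is a dict: "time": time; "joint_positions": joint angles; "qvel": joint speeds; "joint_torque": joint torques, N m; "tool_pos": TCP position; "ee_rot": TCP orientation; "wrist_force": force on the tool from outside, world axes, zero at the start; "wrist_torque": the same for the moment, N m; "width": finger opening in m; "finger_force": force on a finger pad.
Only numpy, scipy, OpenCV 4.12 (cv2) and the standard library are available. Lean on these libraries where they do the work, as an engineer would, in place of code of your own. Each camera call takes 0.05 s, during which the arm holds its last target. There are 200 camera calls.

TASK

Pack up the workshop table: with the block brush in the gripper, sweep every wooden offcut into the open-mouthed scrap pan so that it lies well inside (do not touch the offcuts with the fingers), and after that set the brush down, level and centred, lengthwise on the narrow ledge of its stand. Hang every finished bird feeder on the drying rail: hook it over the bar at the white loading band and slide it along the bar, never lifting it over the bar beyond the band, until its hook is on one of the three dark ring marks, one feeder to a mark, square to the rail and hanging still. Leave the hammer, the glue bottle and the boards alone.

Things in the scene. Friction and masses are not known exactly. Their poses are not given: they have to be found in the camera images.
- rail: Fixed drying rail: round steel bar, diameter 16 mm, 460 mm long along its y axis, centre line 225 mm above the table, on posts 22 mm thick at y = -230 and +230 mm (237 mm tall; feet 90 x 50 x 12 mm). Origin on the table under the bar's middle; -x is the robot's side. White tape from y = -190 to -130 mm is the loading band; three dark rings on the bar are the marks.
- rail_load (a point): Centre of the white loading band, on the bar's centre line (225 mm up, y = -160 mm in the rail's frame); axes as the rail's.
- mark1: The mark nearest to the loading band: a dark ring 16 mm long painted round the bar (no obstacle), about y = -50 mm in the rail's frame. Origin: its centre on the bar's centre line; axes as the rail's.
- mark2: The middle mark, the same kind of ring, about y = +50 mm in the rail's frame. Origin and axes as for mark1.
- mark3: The mark farthest from the loading band, the same kind of ring, about y = +150 mm in the rail's frame. Origin and axes as for mark1.
- feeder1: Hanging bird feeder, loose, 0.3 kg, stands upright on the table; 2 or 3 present. Two MDF boards 90 (x) x 60 (y) x 12 mm joined by dowels, upper board's top at z 110 mm; flat steel hook above it; on the hook a wooden grip block 30 (x) x 16 (y) mm, z 190 to 236 mm, pinched across y from above. Origin: centre of the underside, z up. Hung on the bar its underside is 49 mm above the table.
- feeder2: Second bird feeder, the same as feeder1 in every measure and feature; 2 or 3 of the three are present.
- feeder3: Third bird feeder, the same as feeder1 in every measure and feature; 2 or 3 of the three are present.
- feeder1_hook (a point): Inner apex of feeder1's hook: x = 0, z = 185 mm of the feeder. Hook strap 16 mm wide (y), 6 mm thick: shank up from the board at x = -26 mm, over in a shallow inverted V (46 mm clear inside), tip down at x = +26 mm to z 162 mm. It goes over the bar with the tip leading (+x): 52 mm free between tip and upper board. Seated, this apex is 9 mm above the bar's centre line.
- feeder2_hook (a point): Inner apex of feeder2's hook; everything as for feeder1_hook.
- feeder3_hook (a point): Inner apex of feeder3's hook; everything as for feeder1_hook.
- brush: Stiff block brush, loose, 0.25 kg, stands bristles down: rigid black bristle block 104 (x) x 34 (y) mm, z 0 to 28 mm; wooden back 110 x 40 mm, z 28 to 44 mm; wooden grip ridge 80 (x) x 22 (y) mm, z 44 to 90 mm, pinched across y from above. Origin: centre of its underside. It pushes with its long faces (+y or -y).
- stand: Fixed brush stand: narrow raised ledge 60 (x) x 24 (y) mm, its top 75 mm above the table, on a 30 x 18 mm post; foot 70 x 50 x 8 mm. Origin: centre of the foot's underside. The brush rests on it bristles down, lengths (x axes) parallel, either way round, middle over middle.
- pan: Fixed grey scrap pan: inside 240 mm wide (x), 140 mm deep (y = -70 to +70 mm); walls 4 mm thick, 40 mm high on both x sides and the -y back; the +y side is the open mouth. Its floor is level with the table: pieces slide straight in. Origin: centre of the floor.
- offcut1: Wooden block offcut, 62 x 42 x 25 mm. Loose; origin at the centre of its underside. Lies flat on the table in front of the pan's mouth; 2 to 4 of the four offcuts are present.
- offcut2: MDF block offcut, 66 x 35 x 26 mm. Loose; origin at the centre of its underside. Lies flat on the table in front of the pan's mouth; 2 to 4 of the four offcuts are present.
- offcut3: Wooden block offcut, 60 x 45 x 28 mm. Loose; origin at the centre of its underside. Lies flat on the table in front of the pan's mouth; 2 to 4 of the four offcuts are present.
- offcut4: MDF disc offcut, 60 mm in diameter, 25 mm thick. Loose; origin at the centre of its underside. Lies flat on the table in front of the pan's mouth; 2 to 4 of the four offcuts are present.
- hammer: Bystander: claw hammer lying on the table beyond the rail. Leave alone.
- glue: Bystander: white glue bottle, 52 mm in diameter, 130 mm tall, standing on the far side of the table. Leave alone.
- boards: Bystander: stack of MDF boards 70 x 200 x 24 mm on the far side of the table. Leave alone.
Mind the look-alikes: they are no part of the job. Leave any red or turquoise look-alike of the offcut2 alone.

How it is judged:
On the way, in this order (a step that is already met when the one before it is completed fails the run):
1. every offcut lies inside the pan (x of offcut1 in the frame of pan between -0.12 and 0.12 m and y of offcut1 in the frame of pan between -0.075 and 0.055 m and height (world z) of each of offcut1, offcut2, offcut3, offcut4 below 0.04 m and x of offcut2 in the frame of pan between -0.12 and 0.12 m and y of offcut2 in the frame of pan between -0.075 and 0.055 m and x of offcut3 in the frame of pan between -0.12 and 0.12 m and y of offcut3 in the frame of pan between -0.075 and 0.055 m and x of offcut4 in the frame of pan between -0.12 and 0.12 m and y of offcut4 in the frame of pan between -0.075 and 0.055 m), for 0.2 s.
2. the brush rests on the ledge of its stand, let go (x of brush in the frame of stand between -0.03 and 0.03 m and y of brush in the frame of stand between -0.015 and 0.015 m and z of brush in the frame of stand between 0.068 and 0.082 m and angle between brush's own z axis and vertical below 0.12 rad and angle between the x axis of brush and the x axis of stand, either way round below 0.3 rad and contact force between the fingers and brush below 0.1 N), for 0.2 s.
At the end, for the whole second after the job is handed in: Offcuts at least 15 mm inside the pan; brush level on the ledge, within 30 mm along, 15 mm across and 0.3 rad; feeders seated on the bar, hooks within 18 mm of a ring (one each), within 0.35 rad of square, tilted under 0.25 rad, still (all of step 1 and all of step 2 and x of feeder1_hook in the frame of rail between -0.018 and 0.018 m and z of feeder1_hook in the frame of rail between 0.224 and 0.244 m and angle between each of feeder1, feeder2, feeder3's own z axis and vertical below 0.25 rad and angle between the x axis of each of feeder1, feeder2, feeder3 and the x axis of rail, either way round below 0.35 rad and linear speed of each of feeder1, feeder2, feeder3 below 0.05 m/s and x of feeder2_hook in the frame of rail between -0.018 and 0.018 m and z of feeder2_hook in the frame of rail between 0.224 and 0.244 m and x of feeder3_hook in the frame of rail between -0.018 and 0.018 m and z of feeder3_hook in the frame of rail between 0.224 and 0.244 m and ((y of feeder1_hook in the frame of mark1 between -0.018 and 0.018 m and y of feeder2_hook in the frame of mark2 between -0.018 and 0.018 m and y of feeder3_hook in the frame of mark3 between -0.018 and 0.018 m) or (y of feeder1_hook in the frame of mark1 between -0.018 and 0.018 m and y of feeder2_hook in the frame of mark3 between -0.018 and 0.018 m and y of feeder3_hook in the frame of mark2 between -0.018 and 0.018 m) or (y of feeder1_hook in the frame of mark2 between -0.018 and 0.018 m and y of feeder2_hook in the frame of mark1 between -0.018 and 0.018 m and y of feeder3_hook in the frame of mark3 between -0.018 and 0.018 m) or (y of feeder1_hook in the frame of mark2 between -0.018 and 0.018 m and y of feeder2_hook in the frame of mark3 between -0.018 and 0.018 m and y of feeder3_hook in the frame of mark1 between -0.018 and 0.018 m) or (y of feeder1_hook in the frame of mark3 between -0.018 and 0.018 m and y of feeder2_hook in the frame of mark1 between -0.018 and 0.018 m and y of feeder3_hook in the frame of mark2 between -0.018 and 0.018 m) or (y of feeder1_hook in the frame of mark3 between -0.018 and 0.018 m and y of feeder2_hook in the frame of mark2 between -0.018 and 0.018 m and y of feeder3_hook in the frame of mark1 between -0.018 and 0.018 m))); the robot touches nothing.
It fails at once if an offcut is touched by the gripper's fingers (contact force between the fingers and offcut1 above 1 N or contact force between the fingers and offcut2 above 1 N or contact force between the fingers and offcut3 above 1 N or contact force between the fingers and offcut4 above 1 N).
It fails at once if a feeder is lifted over the bar beyond the loading band instead of being slid along it ((x of feeder1_hook in the frame of rail between -0.05 and 0.05 m and y of feeder1_hook in the frame of rail above -0.1 m and z of feeder1_hook in the frame of rail above 0.255 m) or (x of feeder2_hook in the frame of rail between -0.05 and 0.05 m and y of feeder2_hook in the frame of rail above -0.1 m and z of feeder2_hook in the frame of rail above 0.255 m) or (x of feeder3_hook in the frame of rail between -0.05 and 0.05 m and y of feeder3_hook in the frame of rail above -0.1 m and z of feeder3_hook in the frame of rail above 0.255 m)).
It fails at once if the hammer, the glue bottle or the boards are disturbed (distance of any of hammer, glue, boards from where it was at the start of the episode above 0.03 m).
Of feeder1, feeder2, feeder3 only 2 to 3 are there at a start; the rules pass over those that are not, and their reading is None.
Of offcut1, offcut2, offcut3, offcut4 only 2 to 4 are there at a start; the rules pass over those that are not, and their reading is None.
At some moment in a run one of offcut1, offcut2, offcut3, offcut4 may be knocked a few centimetres aside while the robot is not near it.
It also fails if it takes over 210 s, if anything falls off the work surface, if the arm or the gripper's body presses on something with over 40 N, if the wrist force passes 120 N, or if a joint passes its speed limit or range.

## Working session

There is one attempt and no reset: what is moved stays moved. The work goes in short steps, Python scripts to look and compute and a tool call to move; the robot and the scene stay as the last step left them, time stands still between calls to the robot, and variables do not carry over. Pictures are saved under pics/ and viewed, at most 14 in all, crops included, and the job is handed in when it is done.

Besides the shell and the picture viewer there is one more tool, called after "Emit:" as name(argument=value, ...), one argument or row to a line, values as JSON. servo_tool: Moves the arm, as the interface text tells. Its arguments: {"type":"object","properties":{"commands":{"type":"array","items":{"type":"number"}}},"required":["commands"]}

```bash
mkdir -p pics
cat > h.py <<'E'
import numpy as np, cv2
from bench import robot, snapshot, close_job, spotter
from scipy.spatial.transform import Rotation as R
def ray(p,u,v,T=None):
    K=p["camera_matrix"]; d=np.array([(u-K[0,2])/K[0,0],(v-K[1,2])/K[1,1]]); s=d.copy()
    for _ in range(20): s=d/(1+p["k1"]*(s@s))
    T=p["extrinsics"] if T is None else T
    return T[:3,3],T[:3,:3]@np.array([*s,1])
def at(p,u,v,z,T=None):
    o,d=ray(p,u,v,T); return o+d*(z-o[2])/d[2]
def proj(p,X,T=None):
    T=p["extrinsics"] if T is None else T
    c=T[:3,:3].T@(np.array(X)-T[:3,3]); s=c[:2]/c[2]; s=s*(1+p["k1"]*(s@s)); K=p["camera_matrix"]
    return np.array([K[0,0]*s[0]+K[0,2],K[1,1]*s[1]+K[1,2]])
def wristT(p):
    o=robot.get_obs(); T=np.eye(4); T[:3,:3]=R.from_euler('xyz',o["ee_rot"]).as_matrix(); T[:3,3]=o["tool_pos"]; return T@p["hand_eye"]
def tri(a,b):
    (o,d),(q,e)=a,b; A=np.stack([d,-e],1); t=np.linalg.lstsq(A,q-o,rcond=None)[0]
    P,Q=o+d*t[0],q+e*t[1]; return (P+Q)/2,np.linalg.norm(P-Q)
E
cat > a.py <<'E'
from h import *
o=robot.get_obs(); print({k:np.round(v,3) for k,v in o.items()}, robot.tips_ahead)
names="rail feeder1 brush stand pan offcut1 offcut2 offcut3 offcut4 hammer glue boards mark1".split()
for c in ["scene","top"]:
    p=snapshot(c); cv2.imwrite(f"pics/{c}0.png",p["img"])
    print(c,np.round(p["extrinsics"],3).tolist(),p["camera_matrix"].tolist(),p["k1"])
    for n in names:
        for r in spotter.trace(n,p)[:4]:
            m=r["region"]; ys,xs=np.nonzero(m); print(n,round(r["conf"],2),r["box"],xs.mean().round(1),ys.mean().round(1),m.sum())
E
python3 a.py
```

```text
{'time': np.float64(0.0), 'joint_positions': array([ 1.064,  0.088,  1.372, -0.   ,  1.684, -0.103]), 'qvel': array([-0.002,  0.   ,  0.001,  0.001, -0.   , -0.001]), 'joint_torque': array([ 0.0000e+00, -3.4019e+01, -3.0242e+01,  7.2000e-02,  3.3000e-02,
       -0.0000e+00]), 'tool_pos': array([0.216, 0.505, 0.188]), 'ee_rot': array([-3.139, -0.   ,  2.738]), 'wrist_force': array([0.092, 0.196, 0.664]), 'wrist_torque': array([-0.045, -0.   ,  0.019]), 'finger_force': np.float64(0.0), 'width': np.float64(0.094)} 0.011
scene [[0.767, 0.423, -0.483, 1.072], [0.642, -0.489, 0.591, -0.695], [0.014, -0.763, -0.646, 0.892], [0.0, 0.0, 0.0, 1.0]] [[487.71228610174677, 0.0, 288.1491683602463], [0.0, 487.71228610174677, 211.3906836278607], [0.0, 0.0, 1.0]] -0.11692612385379436
rail 0.78 [286.3, 112.5, 127.7, 169.4] 347.9 197.6 2801
rail 0.26 [301.7, 312.0, 77.2, 81.0] 340.2 350.7 3126
feeder1 0.59 [308.2, 119.8, 32.7, 83.8] 324.8 162.0 1136
brush 0.55 [232.5, 226.9, 45.5, 37.8] 256.5 247.8 1184
stand 0.78 [311.4, 274.1, 32.0, 42.5] 328.4 295.3 786
pan 0.93 [91.7, 297.4, 129.1, 119.3] 154.0 356
[... 2321 characters left out ...]
60.1, 271.3, 17.6, 31.1] 369.6 286.9 374
offcut3 0.87 [346.2, 191.8, 20.1, 24.3] 355.6 203.4 390
offcut3 0.73 [344.7, 230.7, 17.6, 26.0] 353.5 242.9 335
offcut3 0.71 [198.8, 172.3, 6.2, 10.1] 201.1 178.6 50
offcut4 0.92 [360.1, 271.3, 17.6, 31.1] 369.6 286.9 374
offcut4 0.87 [346.2, 191.8, 20.1, 24.3] 355.6 203.4 390
offcut4 0.73 [344.7, 230.7, 17.6, 26.0] 353.5 242.9 335
offcut4 0.71 [198.8, 172.3, 6.2, 10.1] 201.1 178.6 50
hammer 0.6 [151.8, 111.1, 97.2, 32.9] 191.9 129.3 1224
glue 0.72 [252.1, 102.3, 20.6, 29.0] 259.5 116.7 432
boards 0.87 [294.5, 104.1, 76.2, 27.2] 331.6 118.3 1978
boards 0.65 [346.9, 192.7, 17.9, 23.6] 355.3 203.0 379
mark1 0.51 [148.8, 176.1, 11.7, 11.8] 156.5 179.4 71
```

```bash
python3 -c "
import cv2
for c,(x,y,w,h) in dict(scene=(80,80,400,300),top=(60,80,440,320)).items():
    i=cv2.imread(f'pics/{c}0.png')[y:y+h,x:x+w]; cv2.imwrite(f'pics/{c}0c.png',cv2.resize(i,None,fx=1.8,fy=1.8,interpolation=cv2.INTER_CUBIC))"
```

```text
(no output)
```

View pics/scene0c.png

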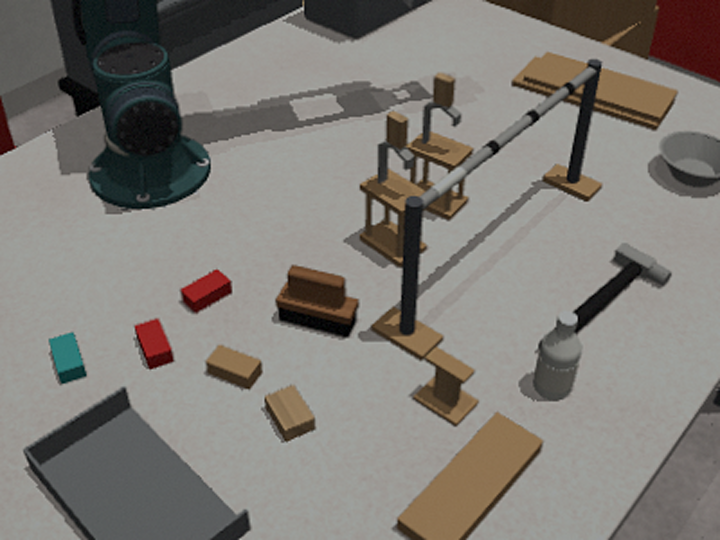

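View pics/top0c.png

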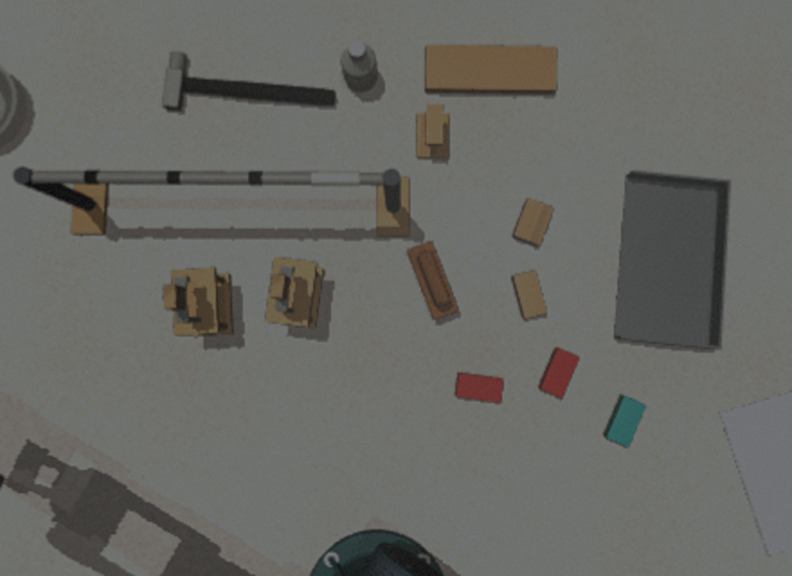

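The scene crop shows two real offcuts: light wood at (289,411) and MDF at (234,366). The look-alikes are red at (206,290) and (154,342), and turquoise at (67,356); I leave these alone. There are two feeders, with grip blocks at (397,130) and (444,88), and the brush is at (317,298). In the top crop the offcuts are at (533,222) and (529,295), and the brush is at (433,281). The stand ledge is at (434,123), the marks at x=255, 173 and 91, and the band at x=312–359.

```bash
cat > b.py <<'E'
from h import *
s=snapshot("scene"); t=snapshot("top")
S=lambda u,v: ray(s,u/1.8+80,v/1.8+80); T=lambda u,v: ray(t,u/1.8+60,v/1.8+80)
for n,a,b in [("m1",(491,146),(255,178)),("m2",(533,116),(173,177)),("m3",(571,89),(91,177)),("postR top",(413,203),(391,176)),("postL top",(595,66),(23,175)),
 ("gripA",(397,116),(279,285)),("gripB",(444,77),(170,297)),("ledge",(452,364),(434,122)),("brush ridge",(316,276),(432,279))]:
    P,e=tri(S(*a),T(*b)); print(n,P.round(3),round(e,4))
def rect(z,det):
    m=det["region"].astype(np.uint8); c=max(cv2.findContours(m,0,1)[0],key=cv2.contourArea)[:,0]
    q=np.array([at(t,u+.0,v+.0,z)[:2] for u,v in c],np.float32)*1000
    r=cv2.minAreaRect(q); return np.round(r[0],1),np.round(r[1],1),round(r[2],1)
for r in spotter.trace("offcut1",t): print("off",r["box"][:2],rect(.025,r),rect(.0,r))
for r in spotter.trace("brush",t)[:2]: print("brush",r["box"][:2],rect(.044,r))
for r in spotter.trace("pan",t)[:1]: print("pan",rect(.0,r),rect(.04,r))
for n,u,v,z in [("pan mouth far",626,176,.04),("pan mouth near",615,343,.04),("pan back far",729,181,.04),("pan back near",720,347,.04),("ledge tl",427,105,.075),("tr",443,105,.075),("bl",426,144,.075),("br",441,144,.075),
 ("fA tl",273,258,.11),("fA tr",318,260,.11),("fA br",311,327,.11),("fA bl",267,322,.11),("fB tl",173,268,.11),("fB tr",216,267,.11),("fB br",218,333,.11),("fB bl",174,336,.11),("band l",311,179,.225),("band r",359,179,.225)]:
    print(n,at(t,u/1.8+60,v/1.8+80,z).round(3))
E
python3 b.py
```

```text
m1 [0.573 0.157 0.229] 0.0014
m2 [0.574 0.261 0.227] 0.0033
m3 [0.574 0.366 0.225] 0.0064
postR top [ 0.576 -0.014  0.235] 0.0019
postL top [0.573 0.447 0.23 ] 0.0012
gripA [0.44  0.121 0.237] 0.0018
gripB [0.423 0.254 0.235] 0.0015
ledge [ 0.689 -0.072  0.074] 0.0011
brush ridge [ 0.461 -0.071  0.084] 0.0005
off [344.6, 232.6] (array([ 446.3, -214.2]), array([62.8, 36.6]), 13.0) (array([ 447.7, -218. ]), array([64.1, 37.3]), 13.0)
off [360.2, 269.9] (array([ 332. , -258.4]), array([40.4, 65.2]), 64.6) (array([ 331.1, -263. ]), array([41.2, 66.5]), 64.6)
off [313.8, 287.1] (array([ 310.1, -142.2]), array([66.7, 36. ]), 84.0) (array([ 308.8, -144.5]), array([68. , 36.7]), 84.0)
off [345.5, 192.1] (array([ 552.7, -220.1]), array([47. , 68.3]), 71.5) (array([ 556.2, -224. ]), array([47.9, 69.7]), 71.5)
brush [286.6, 213.9] (array([462.7, -72. ]), array([113.7,  45.3]), 18.9)
brush [292.7, 136.5] (array([684. , -70.6]), array([79.3, 48.1]), 0.8)
pan (array([ 504.6, -433.8]), array([158.6, 256.7]), 84.9) (array([ 500.5, -421. ]), array([153.6, 248.6]), 84.9)
pan mouth far [ 0.62  -0.357  0.04 ]
pan mouth near [ 0.376 -0.337  0.04 ]
pan back far [ 0.615 -0.508  0.04 ]
pan back near [ 0.373 -0.486  0.04 ]
ledge tl [ 0.714 -0.062  0.075]
tr [ 0.714 -0.085  0.075]
bl [ 0.656 -0.061  0.075]
br [ 0.656 -0.083  0.075]
fA tl [0.484 0.149 0.11 ]
fA tr [0.482 0.086 0.11 ]
fA br [0.391 0.093 0.11 ]
fA bl [0.396 0.154 0.11 ]
fB tl [0.468 0.286 0.11 ]
fB tr [0.47  0.227 0.11 ]
fB br [0.38 0.22 0.11]
fB bl [0.375 0.28  0.11 ]
band l [0.574 0.087 0.225]
band r [0.574 0.027 0.225]
```

Two views agree with the stated heights: bar 0.225–0.229, grip tops 0.235–0.237, ledge 0.074, ridge top about 0.084–0.09. The chosen offcuts also match their sizes, 66x35 MDF and 62x42 wood. The first reach is for the brush, which nothing else resembles closely. I'll move above it and check with the wrist camera.

Emit:
servo_tool(
  commands=[0,0,-0.06,0,0,10,0.094,0,0,-0.12,0,0,20,0.094,-0.05,-0.05,-0.15,0,0,30,0.094,-0.452,-0.434,-0.15,0,0,138,0.094,-0.452,-0.434,-0.15,0,0,138,0.094,-0.452,-0.434,-0.15,0,0,138,0.094,-0.452,-0.434,-0.15,0,0,138,0.094,-0.452,-0.434,-0.15,0,0,138,0.094,-0.452,-0.434,-0.15,0,0,138,0.094,-0.452,-0.434,-0.15,0,0,138,0.094],
)

```text
time: 2.9
tool_pos: [0.4099, 0.0482, 0.3379]
ee_rot: [3.141, -0.001, 0.896]
wrist_force: [0.4, 0.8, 0.7]
width: 0.0945
finger_force: 0.0
```

```bash
cat >> h.py <<'E'
def go(x,y,z,yawdeg):
    "shift and turn in tool axes from the measured pose"
    o=robot.get_obs(); M=R.from_euler('xyz',o["ee_rot"]); Tg=R.from_euler('xyz',[np.pi,0,np.deg2rad(yawdeg)])
    d=M.inv().apply(np.array([x,y,z])-o["tool_pos"]); a=(M.inv()*Tg).as_rotvec(degrees=True)
    print("t",round(float(o["time"]),2),"now",o["tool_pos"].round(4),"yaw",np.rad2deg(o["ee_rot"]).round(1),"shift",d.round(4),"turn",a.round(1),"F",o["wrist_force"].round(1),"w",round(float(o["width"]),4),"ff",round(float(o["finger_force"]),1),"q6",o["joint_positions"][5].round(2))
E
python3 -c "
from h import *
go(.462,-.072,.30,18.9)"
```

```text
t 2.9 now [0.4099 0.0482 0.3379] yaw [ 1.799e+02 -1.000e-01  5.130e+01] shift [-0.0613  0.1158  0.038 ] turn [ 0.  -0.1 32.4] F [0.4 0.8 0.7] w 0.0945 ff 0.0 q6 0.65
```

Emit:
servo_tool(
  commands=[-0.061,0.116,0.038,0,0,32.4,0.094,-0.061,0.116,0.038,0,0,32.4,0.094,-0.061,0.116,0.038,0,0,32.4,0.094,-0.061,0.116,0.038,0,0,32.4,0.094,-0.061,0.116,0.038,0,0,32.4,0.094],
)

```text
time: 3.52
tool_pos: [0.4626, -0.0691, 0.3003]
ee_rot: [3.141, -0.001, 0.34]
wrist_force: [0.5, 0.3, -0.2]
width: 0.0942
finger_force: 0.0
```

```bash
cat > c.py <<'E'
from h import *
go(.462,-.072,.10,18.9)
o=robot.get_obs(); p=snapshot("wrist"); T=np.eye(4);T[:3,:3]=R.from_euler('xyz',o["ee_rot"]).as_matrix();T[:3,3]=o["tool_pos"];T=T@p["hand_eye"]
print(p["hand_eye"].round(3).tolist()); cv2.imwrite("pics/w1.png",p["img"])
for r in spotter.trace("brush",p)[:2]:
    m=r["region"].astype(np.uint8); c=max(cv2.findContours(m,0,1)[0],key=cv2.contourArea)[:,0]
    q=np.array([at(p,u,v,.044,T)[:2] for u,v in c],np.float32)*1000
    print(r["conf"],r["box"],cv2.minAreaRect(q))
# predicted pixels of ridge corners
a=np.deg2rad(18.9); im=p["img"].copy()
for z,l,w in [(.09,.04,.011),(.044,.055,.02)]:
    pts=[proj(p,[.462+l*i*np.cos(a)-w*j*np.sin(a),-.072+l*i*np.sin(a)+w*j*np.cos(a),z],T) for i,j in [(1,1),(1,-1),(-1,-1),(-1,1)]]
    cv2.polylines(im,[np.int32(pts)],True,(0,255,0) if z>.05 else (255,0,0),1)
cv2.imwrite("pics/w1.png",im)
E
python3 c.py
```

```text
t 3.52 now [ 0.4626 -0.0691  0.3003] yaw [ 1.80e+02 -1.00e-01  1.95e+01] shift [-0.0018  0.0025  0.2003] turn [ 0.  -0.1  0.6] F [ 0.5  0.3 -0.2] w 0.0942 ff 0.0 q6 0.96
[[0.0, -0.964, -0.267, 0.077], [1.0, 0.0, -0.0, 0.0], [0.0, -0.267, 0.964, -0.196], [0.0, 0.0, 0.0, 1.0]]
0.79 [273.8, 143.7, 27.5, 75.4] ((463.76641845703125, -74.03641510009766), (109.3388442993164, 39.67241287231445), 21.801910400390625)
```

View pics/w1.png

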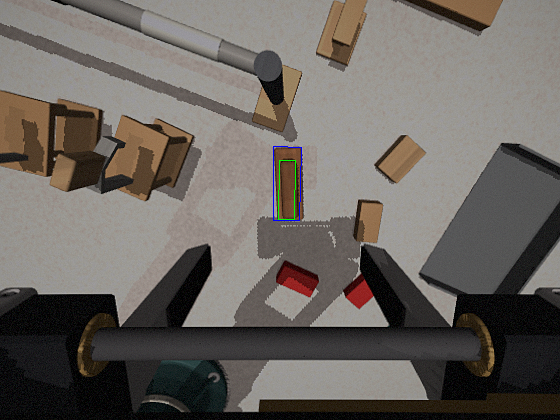

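The wrist view shows the brush inside the predicted outline at (287,183), turned about 1–2° further. I use (.463,-.073) at yaw 20.5° and grasp now.

Emit:
servo_tool(
  commands=[-0.001,0.004,0.06,0,0,-1,0.06,-0.001,0.004,0.12,0,0,-1,0.05,-0.001,0.004,0.18,0,0,-1,0.05,-0.001,0.004,0.22,0,0,-1,0.05,-0.001,0.004,0.238,0,0,-1,0.05,-0.001,0.004,0.238,0,0,-1,0.05,-0.001,0.004,0.238,0,0,-1,0.01,-0.001,0.004,0.238,0,0,-1,0.01,-0.001,0.004,0.238,0,0,-1,0.01,-0.001,0.004,0.238,0,0,-1,0.01],
)

```text
time: 4.88
tool_pos: [0.4637, -0.074, 0.0626]
ee_rot: [3.141, -0.002, 0.354]
wrist_force: [-0.8, 0.3, 3.2]
width: 0.0213
finger_force: 29.9
```

```bash
cat >> h.py <<'E'
PC=np.array([.494,-.419]); PY=np.deg2rad(-4.7)
def pan(x,y):
    c,s=np.cos(PY),np.sin(PY); return PC+[c*x-s*y,s*x+c*y]
E
python3 -c "
from h import *
go(*pan(-.05,.285),.066,-4.7)"
```

```text
t 4.88 now [ 0.4637 -0.074   0.0626] yaw [ 1.799e+02 -1.000e-01  2.030e+01] shift [-0.0162  0.0547 -0.0033] turn [ 0.  -0.1 25. ] F [-0.8  0.3  3.2] w 0.0213 ff 29.9 q6 0.94
```

Emit:
servo_tool(
  commands=[-0.021,0.055,-0.004,0,0,10,0.01,-0.021,0.055,-0.004,0,0,20,0.01,-0.021,0.055,-0.004,0,0,25,0.01,-0.021,0.055,-0.004,0,0,25,0.01],
)

```text
time: 5.38
tool_pos: [0.4618, -0.1326, 0.0648]
ee_rot: [-3.141, 0.002, -0.082]
wrist_force: [0.2, -0.5, -2.2]
width: 0.0216
finger_force: 30.0
```

```bash
cat > d.py <<'E'
from h import *
import sys
t=snapshot("top"); cv2.imwrite(f"pics/top_{sys.argv[1]}.png",t["img"])
c,s=np.cos(PY),np.sin(PY)
for r in spotter.trace("offcut1",t):
    m=r["region"].astype(np.uint8); k=max(cv2.findContours(m,0,1)[0],key=cv2.contourArea)[:,0]
    q=np.array([at(t,u,v,.025)[:2] for u,v in k],np.float32)*1000
    b=cv2.minAreaRect(q); d=np.array(b[0])/1000-PC; col=t["img"][r["region"]].mean(0)
    print(round(r["conf"],2),np.round(b[0],0),np.round(b[1],0),round(b[2]),"pan",np.round([c*d[0]+s*d[1],-s*d[0]+c*d[1]],3),"BGR",col.round())
go(*pan(-.055,.285),.066,-4.7)
E
python3 d.py 1
```

```text
0.63 [ 267. -351.] [40. 66.] 65 pan [-0.232  0.05 ] BGR [96. 99. 53.]
0.56 [ 334. -258.] [35. 63.] 65 pan [-0.173  0.148] BGR [ 46.  47. 108.]
0.56 [ 311. -136.] [54. 35.] 83 pan [-0.206  0.267] BGR [43. 44. 98.]
t 5.47 now [ 0.462  -0.1325  0.0651] yaw [-1.8e+02  1.0e-01 -4.7e+00] shift [ 0.0004 -0.0021 -0.0009] turn [-0.   0.1  0. ] F [ 0.2 -0.4 -3.3] w 0.0216 ff 30.0 q6 1.25
```

Emit:
servo_tool(
  commands=[0,0.03,-0.001,0,0,0,0.01,0,0.06,-0.001,0,0,0,0.01,0,0.085,-0.001,0,0,0,0.01,0,0.11,-0.001,0,0,0,0.01,0,0.135,-0.001,0,0,0,0.01,0,0.16,-0.001,0,0,0,0.01,0,0.185,-0.001,0,0,0,0.01,0,0.21,-0.001,0,0,0,0.01,0,0.235,-0.001,0,0,0,0.01,0,0.25,-0.001,0,0,0,0.01],
)

```text
time: 6.72
tool_pos: [0.4415, -0.3832, 0.0664]
ee_rot: [-3.141, 0.0, -0.083]
wrist_force: [1.0, 0.9, -1.3]
width: 0.0216
finger_force: 30.0
```

Emit:
servo_tool(
  commands=[0,0.012,0,0,0,0,0.01,0,0.012,0,0,0,0,0.01,0,-0.03,0,0,0,0,0.01,0,-0.09,0,0,0,0,0.01,0,-0.15,-0.03,0,0,0,0.01,0,-0.21,-0.06,0,0,0,0.01,0,-0.27,-0.06,0,0,0,0.01],
)

```text
time: 7.6
tool_pos: [0.4651, -0.1169, 0.1293]
ee_rot: [3.14, -0.006, -0.083]
wrist_force: [0.8, -0.2, -2.9]
width: 0.0215
finger_force: 30.0
```

```bash
python3 d.py 2; python3 -c "
import cv2
i=cv2.imread('pics/top_2.png')[130:330,260:500]; cv2.imwrite('pics/top_2c.png',cv2.resize(i,None,fx=2.5,fy=2.5))"
```

```text
0.96 [ 422. -423.] [42. 66.] 88 pan [-0.071 -0.01 ] BGR [ 66.  86. 105.]
0.9 [ 333. -256.] [40. 68.] 66 pan [-0.174  0.149] BGR [ 47.  49. 101.]
0.57 [ 268. -350.] [43. 67.] 65 pan [-0.231  0.05 ] BGR [95. 98. 55.]
0.5 [ 311. -131.] [45. 37.] 80 pan [-0.206  0.272] BGR [41. 43. 93.]
t 7.7 now [ 0.4642 -0.1123  0.1278] yaw [-179.8   -0.2   -4.2] shift [-0.0005  0.0184  0.0618] turn [-0.2 -0.2  0.5] F [-0.7 -0.1 -3.1] w 0.0216 ff 30.0 q6 1.29
```

View pics/top_2c.png

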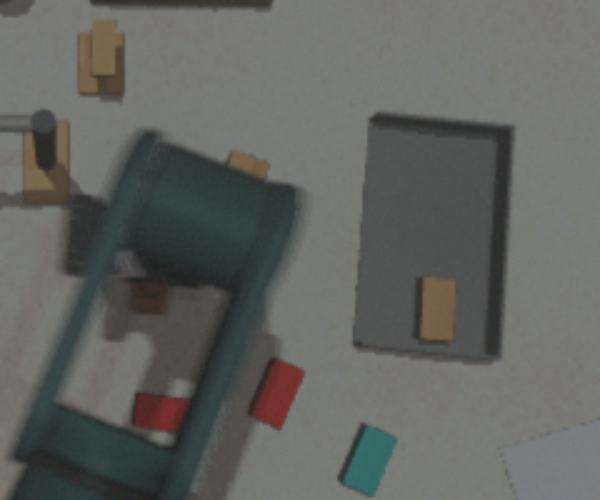

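The MDF offcut is in the pan at crop (437,309). The wooden one is still at about (247,165), partly hidden by the arm. Second stroke.

```bash
python3 -c "
from h import *
go(*pan(.048,.265),.066,-4.7)"
```

```text
t 7.7 now [ 0.4642 -0.1123  0.1278] yaw [-179.8   -0.2   -4.2] shift [0.1023 0.0392 0.062 ] turn [-0.2 -0.2  0.5] F [-0.7 -0.1 -3.1] w 0.0216 ff 30.0 q6 1.29
```

Emit:
servo_tool(
  commands=[0.0,0.039,0,0,0,0.5,0.01,0.05,0.039,0,0,0,0.5,0.01,0.102,0.039,0,0,0,0.5,0.01,0.102,0.039,0.03,0,0,0.5,0.01,0.102,0.039,0.061,0,0,0.5,0.01,0.102,0.039,0.061,0,0,0.5,0.01],
)

```text
time: 8.45
tool_pos: [0.5606, -0.1654, 0.0632]
ee_rot: [-3.141, 0.004, -0.091]
wrist_force: [-0.2, 0.8, -2.3]
width: 0.0216
finger_force: 30.0
```

```bash
python3 -c "
from h import *
go(*pan(.048,.028),.066,-4.7)"
```

```text
t 8.45 now [ 0.5606 -0.1654  0.0632] yaw [-179.9    0.2   -5.2] shift [ 0.0044  0.2301 -0.0031] turn [-0.1  0.2 -0.5] F [-0.2  0.8 -2.3] w 0.0216 ff 30.0 q6 1.28
```

Emit:
servo_tool(
  commands=[0.002,0.02,-0.003,0,0,-0.5,0.01,0.004,0.045,-0.003,0,0,-0.5,0.01,0.004,0.07,-0.003,0,0,-0.5,0.01,0.004,0.095,-0.003,0,0,-0.5,0.01,0.004,0.12,-0.003,0,0,-0.5,0.01,0.004,0.145,-0.003,0,0,-0.5,0.01,0.004,0.17,-0.003,0,0,-0.5,0.01,0.004,0.195,-0.003,0,0,-0.5,0.01,0.004,0.22,-0.003,0,0,-0.5,0.01,0.004,0.23,-0.003,0,0,-0.5,0.01],
)

```text
time: 9.7
tool_pos: [0.5445, -0.3972, 0.0679]
ee_rot: [-3.141, 0.0, -0.084]
wrist_force: [0.0, 1.4, -2.4]
width: 0.0216
finger_force: 30.0
```

Emit:
servo_tool(
  commands=[0,0.002,0,0,0,0,0.01,0,0.002,0,0,0,0,0.01,0,-0.04,0,0,0,0,0.01,0,-0.08,-0.05,0,0,0,0.01,0,-0.12,-0.1,0,0,0,0.01,0,-0.16,-0.12,0,0,0,0.01,0,-0.17,-0.12,0,0,0,0.01,0,-0.17,-0.12,0,0,0,0.01],
)

```text
time: 10.7
tool_pos: [0.5588, -0.2248, 0.1877]
ee_rot: [3.141, 0.001, -0.081]
wrist_force: [-0.1, -0.8, -3.3]
width: 0.0217
finger_force: 30.0
```

```bash
python3 d.py 3; python3 -c "
import cv2
i=cv2.imread('pics/top_3.png')[130:330,260:500]; cv2.imwrite('pics/top_3c.png',cv2.resize(i,None,fx=2.5,fy=2.5))"
```

```text
0.97 [ 267. -352.] [44. 71.] 62 pan [-0.232  0.048] BGR [102. 106.  60.]
0.62 [ 539. -432.] [45. 64.] 83 pan [ 0.045 -0.009] BGR [ 70.  94. 113.]
0.57 [ 423. -424.] [41. 67.] 86 pan [-0.071 -0.011] BGR [ 68.  91. 111.]
0.41 [ 330. -273.] [12. 56.] 68 pan [-0.175  0.132] BGR [48. 50. 93.]
t 10.8 now [ 0.5582 -0.2261  0.1863] yaw [-180.     0.2   -4.8] shift [-0.1029 -0.0874  0.1207] turn [-0.   0.2 -0.1] F [ 0.6 -0.9 -2.5] w 0.022 ff 30.0 q6 1.18
```

View pics/top_3c.png

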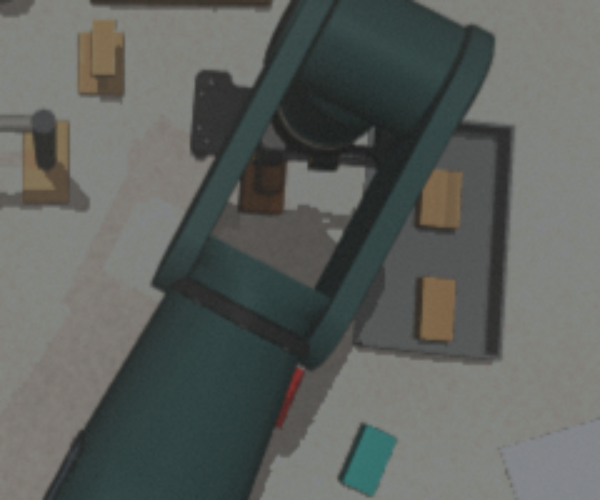

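Both offcuts lie in the pan at crop (440,200) and (437,309), with pan y about -0.01. Next is the stand.

Emit:
servo_tool(
  commands=[0.01,-0.03,-0.05,0,0,-2.5,0.01,0.03,-0.06,-0.09,0,0,-5,0.01,0.035,-0.075,-0.09,0,0,-5,0.01,0.035,-0.075,-0.09,0,0,-5,0.01,0.035,-0.075,-0.09,0,0,-5,0.01],
)

```text
time: 11.42
tool_pos: [0.5986, -0.1549, 0.2748]
ee_rot: [-3.14, 0.006, 0.003]
wrist_force: [0.0, -0.6, -2.6]
width: 0.0216
finger_force: 30.0
```

```bash
cat > e.py <<'E'
from h import *
go(.685,-.072,.25,0)
o=robot.get_obs(); p=snapshot("wrist"); T=np.eye(4);T[:3,:3]=R.from_euler('xyz',o["ee_rot"]).as_matrix();T[:3,3]=o["tool_pos"];T=T@p["hand_eye"]
im=p["img"].copy()
for r in spotter.trace("stand",p)[:3]:
    m=r["region"]; v,u=np.nonzero(m); print(r["conf"],r["box"],at(p,u.mean(),v.mean(),.05,T).round(3))
pts=[proj(p,[.685+i,-.072+j,.075],T) for i,j in [(.03,.012),(.03,-.012),(-.03,-.012),(-.03,.012)]]; print(np.round(pts))
cv2.polylines(im,[np.int32(pts)],True,(0,255,0),1)
cv2.imwrite("pics/w2.png",im)
E
python3 e.py
```

```text
t 11.43 now [ 0.5986 -0.1549  0.2748] yaw [-179.9    0.3    0.2] shift [ 0.0867 -0.0827  0.0244] turn [-0.1  0.3  0.2] F [ 0.  -0.6 -2.6] w 0.0216 ff 30.0 q6 1.22
0.57 [210.4, 94.0, 36.2, 53.2] [ 0.687 -0.08   0.05 ]
0.44 [255.8, 157.0, 57.5, 162.7] [ 0.532 -0.156  0.05 ]
[[207.  95.]
 [227.  95.]
 [229. 146.]
 [210. 146.]]
```

View pics/w2.png

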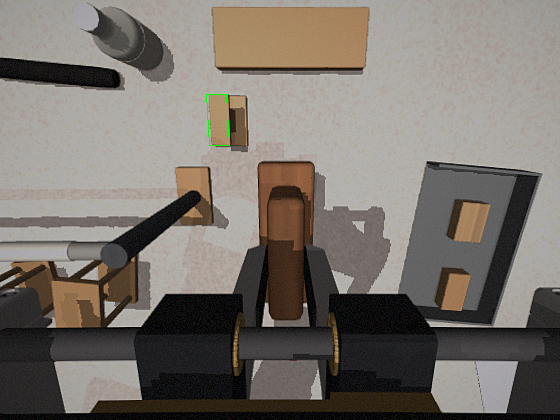

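The ledge at (218,120) fits the predicted outline exactly, and the brush sits square in the jaws. Moving above the ledge and lowering.

Emit:
servo_tool(
  commands=[0.03,-0.03,0,0,0,0,0.01,0.06,-0.06,0,0,0,0,0.01,0.087,-0.083,0,0,0,0,0.01,0.087,-0.083,0.03,0,0,0,0.01,0.087,-0.083,0.07,0,0,0,0.01,0.087,-0.083,0.11,0,0,0,0.01,0.087,-0.083,0.123,0,0,0,0.01,0.087,-0.083,0.123,0,0,0,0.01],
)

```text
time: 12.52
tool_pos: [0.686, -0.071, 0.1541]
ee_rot: [-3.141, 0.002, 0.004]
wrist_force: [-0.0, 0.2, -2.4]
width: 0.022
finger_force: 30.0
```

```bash
python3 -c "
from h import *
go(.685,-.072,.1375,0)"
```

```text
t 12.53 now [ 0.686  -0.071   0.1541] yaw [-1.8e+02  1.0e-01  2.0e-01] shift [-0.0009  0.001   0.0166] turn [-0.   0.1  0.2] F [-0.   0.2 -2.4] w 0.022 ff 30.0 q6 1.38
```

Emit:
servo_tool(
  commands=[-0.001,0.001,0.006,0,0,0,0.01,-0.001,0.001,0.012,0,0,0,0.01,-0.001,0.001,0.015,0,0,0,0.01,-0.001,0.001,0.017,0,0,0,0.01,-0.001,0.001,0.017,0,0,0,0.01],
)

```text
time: 13.15
tool_pos: [0.6857, -0.0715, 0.1381]
ee_rot: [-3.141, 0.0, 0.005]
wrist_force: [0.9, -0.0, -1.8]
width: 0.0219
finger_force: 30.0
```

Emit:
servo_tool(
  commands=[0,0,0.0015,0,0,0,0.01,0,0,0.0015,0,0,0,0.01],
)

```text
time: 13.4
tool_pos: [0.6857, -0.0715, 0.1367]
ee_rot: [-3.142, 0.0, 0.005]
wrist_force: [0.1, 0.5, -2.5]
width: 0.0216
finger_force: 30.0
```

Emit:
servo_tool(
  commands=[0,0,0.0015,0,0,0,0.01,0,0,0.0015,0,0,0,0.01],
)

```text
time: 13.65
tool_pos: [0.6861, -0.0716, 0.136]
ee_rot: [3.141, -0.001, 0.005]
wrist_force: [0.0, 0.7, -0.3]
width: 0.0218
finger_force: 30.0
```

Emit:
servo_tool(
  commands=[0,0,0.001,0,0,0,0.01,0,0,0.001,0,0,0,0.01],
)

```text
time: 13.9
tool_pos: [0.6864, -0.0716, 0.1359]
ee_rot: [3.141, -0.003, 0.005]
wrist_force: [1.3, 0.8, 4.3]
width: 0.022
finger_force: 30.0
```

Contact: the force rose to +4.3 N. Release slowly and retreat straight up.

Emit:
servo_tool(
  commands=[0,0,-0.001,0,0,0,0.026,0,0,-0.001,0,0,0,0.032,0,0,-0.001,0,0,0,0.045,0,0,-0.02,0,0,0,0.045,0,0,-0.06,0,0,0,0.045,0,0,-0.12,0,0,0,0.045,0,0,-0.17,0,0,0,0.045,0,0,-0.17,0,0,0,0.045],
)

```text
time: 14.9
tool_pos: [0.6873, -0.0718, 0.3131]
ee_rot: [3.139, -0.014, 0.005]
wrist_force: [-0.4, 0.2, 0.0]
width: 0.0449
finger_force: 0.0
```

```bash
cat > f.py <<'E'
from h import *
go(.44,.12,.34,0)
s=snapshot("scene"); im=s["img"].copy(); cv2.imwrite("pics/scene1.png",cv2.resize(im[60:390,80:480],None,fx=1.8,fy=1.8,interpolation=cv2.INTER_CUBIC))
E
python3 f.py
```

```text
t 14.9 now [ 0.6873 -0.0718  0.3131] yaw [179.8  -0.8   0.3] shift [-0.246  -0.1929 -0.0309] turn [ 0.1 -0.8  0.3] F [-0.4  0.2  0. ] w 0.0449 ff 0.0 q6 1.38
```

View pics/scene1.png

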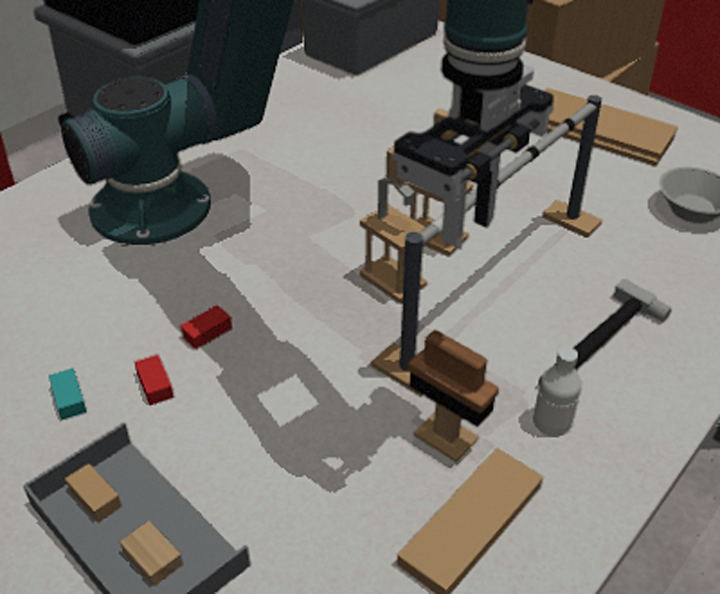

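The brush rests level on the ledge at (452,375) and both offcuts are in the pan. Next is feeder A.

Emit:
servo_tool(
  commands=[-0.05,-0.04,-0.045,0,-0.8,0,0.045,-0.1,-0.08,-0.047,0,-0.8,0,0.045,-0.15,-0.12,-0.047,0,-0.8,0,0.045,-0.2,-0.16,-0.047,0,-0.8,0,0.045,-0.246,-0.193,-0.047,0,-0.8,0,0.045,-0.246,-0.193,-0.047,0,-0.8,0,0.045,-0.246,-0.193,-0.047,0,-0.8,0,0.045],
)

```text
time: 15.82
tool_pos: [0.4385, 0.1204, 0.3506]
ee_rot: [3.141, 0.014, 0.006]
wrist_force: [0.1, -0.0, 0.5]
width: 0.0449
finger_force: 0.0
```

```bash
cat > g.py <<'E'
from h import *
import sys
fx,fy,fa,name=float(sys.argv[1]),float(sys.argv[2]),float(sys.argv[3]),sys.argv[4]
go(fx,fy,.211,fa)
o=robot.get_obs(); p=snapshot("wrist"); T=np.eye(4);T[:3,:3]=R.from_euler('xyz',o["ee_rot"]).as_matrix();T[:3,3]=o["tool_pos"];T=T@p["hand_eye"]
im=p["img"].copy(); a=np.deg2rad(fa)
for z,l,w in [(.236,.015,.008),(.11,.045,.03)]:
    pts=[proj(p,[fx+l*i*np.cos(a)-w*j*np.sin(a),fy+l*i*np.sin(a)+w*j*np.cos(a),z],T) for i,j in [(1,1),(1,-1),(-1,-1),(-1,1)]]
    cv2.polylines(im,[np.int32(pts)],True,(0,255,0),1)
cv2.imwrite(f"pics/{name}.png",im)
E
python3 g.py .439 .121 -4 w3
```

```text
t 15.82 now [0.4385 0.1204 0.3506] yaw [180.    0.8   0.3] shift [ 0.0025 -0.0007  0.1396] turn [0.1 0.8 4.3] F [ 0.1 -0.   0.5] w 0.0449 ff 0.0 q6 1.71
```

View pics/w3.png

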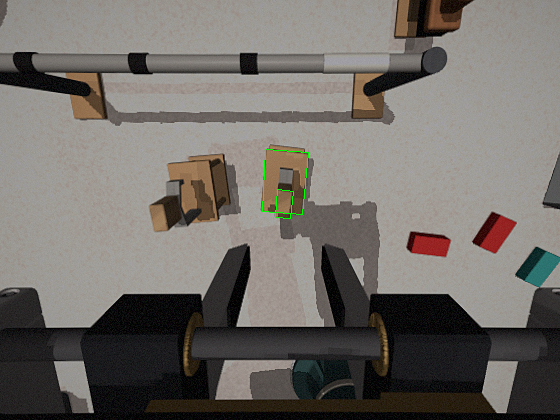

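The outlines fit feeder A: block at (284,203), board at (285,181), hook tip towards the rail. Descend and grip.

Emit:
servo_tool(
  commands=[0.001,0,0.05,0,0.8,4,0.045,0.002,-0.001,0.1,0,0.8,4,0.045,0.002,-0.001,0.13,0,0.8,4,0.045,0.002,-0.001,0.14,0,0.8,4,0.045,0.002,-0.001,0.14,0,0.8,4,0.045,0.002,-0.001,0.14,0,0.8,4,0.005,0.002,-0.001,0.14,0,0.8,4,0.005,0.002,-0.001,0.14,0,0.8,4,0.005,0.002,-0.001,0.14,0,0.8,4,0.005],
)

```text
time: 17.0
tool_pos: [0.439, 0.1216, 0.212]
ee_rot: [-3.141, -0.001, -0.065]
wrist_force: [-1.5, 1.2, 3.2]
width: 0.0156
finger_force: 29.8
```

```bash
python3 -c "
from h import *
t=snapshot('top')
for u,v in [(255,178),(173,177),(91,177),(311,179),(359,179)]: print(at(t,u/1.8+60,v/1.8+80,.225).round(4))
go(.47,.057,.211,0)"
```

```text
[0.5737 0.1571 0.225 ]
[0.5734 0.2603 0.225 ]
[0.5718 0.3635 0.225 ]
[0.5735 0.0868 0.225 ]
[0.5744 0.0265 0.225 ]
t 17.05 now [0.4391 0.1216 0.212 ] yaw [-1.8e+02 -1.0e-01 -3.7e+00] shift [0.0351 0.0624 0.0011] turn [-0.  -0.1 -3.7] F [-0.6  0.1  3.6] w 0.0157 ff 29.8 q6 1.78
```

Emit:
servo_tool(
  commands=[0,0,-0.03,0,0,0,0.005,0,0,-0.06,0,0,0,0.005,0,0,-0.089,0,0,-2,0.005,0.012,0.02,-0.089,0,0,-3.7,0.005,0.024,0.042,-0.089,0,0,-3.7,0.005,0.035,0.062,-0.089,0,0,-3.7,0.005,0.035,0.062,-0.089,0,0,-3.7,0.005,0.035,0.062,-0.089,0,0,-3.7,0.005],
)

```text
time: 18.05
tool_pos: [0.4693, 0.0578, 0.2997]
ee_rot: [-3.141, 0.001, -0.0]
wrist_force: [0.0, 0.5, -2.2]
width: 0.0155
finger_force: 29.8
```

```bash
cat > k.py <<'E'
from h import *
import sys
go(.5735,.057,.301,0)
o=robot.get_obs(); p=snapshot("wrist"); T=np.eye(4);T[:3,:3]=R.from_euler('xyz',o["ee_rot"]).as_matrix();T[:3,3]=o["tool_pos"];T=T@p["hand_eye"]
# bar edges along the image: project known rail axis, compare with picture
im=p["img"].copy()
for y in (.0265,.0868):
    pts=np.int32([proj(p,[.5735+d,y,.225],T) for d in (-.008,.008)]); cv2.line(im,tuple(map(int,pts[0])),tuple(map(int,pts[1])),(0,255,0),1)
dz=o["tool_pos"][2]-.212
for z,l,w in [(.236,.015,.008),(.11,.045,.03)]:
    pts=[proj(p,[o["tool_pos"][0]+l*i,o["tool_pos"][1]+w*j,z+dz],T) for i,j in [(1,1),(1,-1),(-1,-1),(-1,1)]]
    cv2.polylines(im,[np.int32(pts)],True,(255,255,0),1)
cv2.imwrite(f"pics/{sys.argv[1]}.png",im)
E
python3 k.py w4
```

```text
t 18.05 now [0.4693 0.0578 0.2997] yaw [-1.8e+02  1.0e-01 -0.0e+00] shift [ 0.1042  0.0008 -0.0015] turn [-0.   0.1 -0. ] F [ 0.   0.5 -2.2] w 0.0155 ff 29.8 q6 1.57
```

View pics/w4.png

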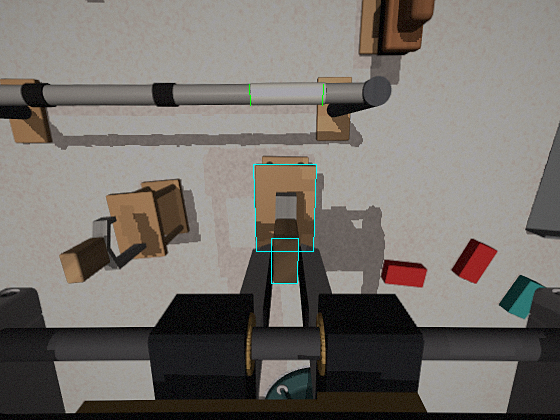

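The band at (250–324, 93) and the held feeder board both match the predictions. Insert along +x.

Emit:
servo_tool(
  commands=[0.02,0.001,-0.001,0,0,0,0.005,0.04,0.001,-0.001,0,0,0,0.005,0.06,0.001,-0.001,0,0,0,0.005,0.08,0.001,-0.001,0,0,0,0.005,0.095,0.001,-0.001,0,0,0,0.005,0.104,0.001,-0.001,0,0,0,0.005,0.104,0.001,-0.001,0,0,0,0.005],
)

```text
time: 18.98
tool_pos: [0.5738, 0.0567, 0.3009]
ee_rot: [3.141, 0.001, 0.0]
wrist_force: [-0.1, 0.6, -2.4]
width: 0.0153
finger_force: 29.9
```

Emit:
servo_tool(
  commands=[0,0,0.01,0,0,0,0.005,0,0,0.02,0,0,0,0.005,0,0,0.03,0,0,0,0.005,0,0,0.035,0,0,0,0.005,0,0,0.037,0,0,0,0.005,0,0,0.037,0,0,0,0.005],
)

```text
time: 19.73
tool_pos: [0.5738, 0.0561, 0.2644]
ee_rot: [3.141, -0.0, -0.001]
wrist_force: [-0.6, 0.0, -2.1]
width: 0.0156
finger_force: 29.9
```

Emit:
servo_tool(
  commands=[0,-0.02,0.001,0,0,0,0.005,0,-0.05,0.001,0,0,0,0.005,0,-0.08,0.001,0,0,0,0.005,0,-0.11,0.001,0,0,0,0.005,0,-0.14,0.001,0,0,0,0.005,0,-0.17,0.001,0,0,0,0.005,0,-0.19,0.001,0,0,0,0.005,0,-0.204,0.001,0,0,0,0.005,0,-0.204,0.001,0,0,0,0.005],
)

```text
time: 20.85
tool_pos: [0.5737, 0.2609, 0.263]
ee_rot: [3.141, 0.0, 0.001]
wrist_force: [0.0, -0.5, -3.8]
width: 0.0153
finger_force: 29.9
```

Emit:
servo_tool(
  commands=[0,0,0.002,0,0,0,0.005,0,0,0.002,0,0,0,0.005],
)

```text
time: 21.1
tool_pos: [0.574, 0.2592, 0.261]
ee_rot: [3.141, 0.0, -0.002]
wrist_force: [0.5, -1.1, -2.7]
width: 0.0156
finger_force: 29.9
```

Emit:
servo_tool(
  commands=[0,0,0.001,0,0,0,0.005,0,0,0.0015,0,0,0,0.005],
)

```text
time: 21.35
tool_pos: [0.5742, 0.2594, 0.2606]
ee_rot: [3.141, -0.002, -0.002]
wrist_force: [0.3, -1.1, 1.0]
width: 0.0152
finger_force: 29.9
```

Emit:
servo_tool(
  commands=[0,0,0.001,0,0,0,0.005,0,0,0.001,0,0,0,0.005],
)

```text
time: 21.6
tool_pos: [0.5743, 0.2596, 0.2605]
ee_rot: [3.141, -0.003, -0.001]
wrist_force: [-0.5, -3.3, 5.4]
width: 0.0154
finger_force: 29.9
```

Seated: contact force at 0.2605, just where the hung height should be. Release.

Emit:
servo_tool(
  commands=[0,0,-0.001,0,0,0,0.018,0,0,-0.001,0,0,0,0.022,0,0,-0.001,0,0,0,0.032,0,0,-0.001,0,0,0,0.036,0,0,-0.03,0,0,0,0.036,0,0,-0.07,0,0,0,0.036,0,0,-0.1,0,0,0,0.036,0,0,-0.1,0,0,0,0.036],
)

```text
time: 22.6
tool_pos: [0.5746, 0.2605, 0.3618]
ee_rot: [-3.14, -0.006, -0.0]
wrist_force: [0.9, -0.9, 0.5]
width: 0.0356
finger_force: 0.0
```

```bash
python3 -c "
from h import *
go(.423,.2535,.35,4)"
```

```text
t 22.6 now [0.5746 0.2605 0.3618] yaw [-179.9   -0.3   -0. ] shift [-0.1517  0.0071  0.0109] turn [-0.1 -0.3 -4. ] F [ 0.9 -0.9  0.5] w 0.0356 ff 0.0 q6 1.91
```

Emit:
servo_tool(
  commands=[-0.05,0.002,0.005,0,0,-2,0.045,-0.1,0.005,0.01,0,0,-4,0.045,-0.152,0.007,0.01,0,0,-4,0.045,-0.152,0.007,0.01,0,0,-4,0.045,-0.152,0.007,0.01,0,0,-4,0.045],
)

```text
time: 23.22
tool_pos: [0.422, 0.2532, 0.3474]
ee_rot: [3.141, 0.001, 0.069]
wrist_force: [1.0, 1.2, -0.5]
width: 0.0451
finger_force: 0.0
```

```bash
python3 g.py .423 .2535 4 w5
```

```text
t 23.23 now [0.422  0.2532 0.3474] yaw [1.799e+02 1.000e-01 4.000e+00] shift [ 0.0012 -0.0004  0.1364] turn [ 0.1  0.1 -0. ] F [ 1.   1.2 -0.5] w 0.0451 ff 0.0 q6 1.93
```

View pics/w5.png

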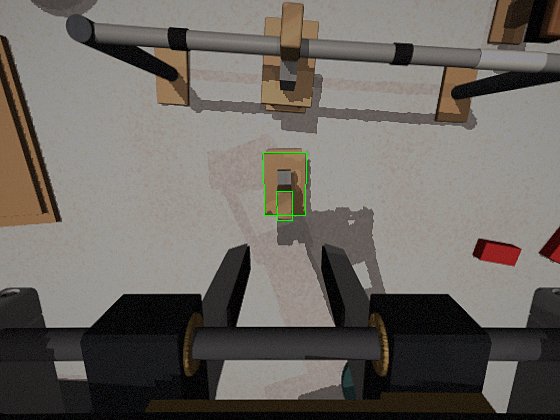

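Feeder A hangs square over the middle ring at (291,48). Feeder B's block at (285,203) and board fit the predictions. Grip B.

Emit:
servo_tool(
  commands=[0.001,0,0.05,0,0,0,0.045,0.001,0,0.1,0,0,0,0.045,0.001,0,0.125,0,0,0,0.045,0.001,0,0.136,0,0,0,0.045,0.001,0,0.136,0,0,0,0.045,0.001,0,0.136,0,0,0,0.005,0.001,0,0.136,0,0,0,0.005,0.001,0,0.136,0,0,0,0.005,0.001,0,0.136,0,0,0,0.005],
)

```text
time: 24.4
tool_pos: [0.4233, 0.2536, 0.2135]
ee_rot: [-3.141, -0.002, 0.069]
wrist_force: [0.5, 0.5, 0.9]
width: 0.0152
finger_force: 30.0
```

```bash
python3 -c "
from h import *
go(.45,.057,.301,0)"
```

```text
t 24.4 now [0.4233 0.2536 0.2135] yaw [-1.8e+02 -1.0e-01  4.0e+00] shift [ 0.0132  0.1979 -0.0876] turn [-0.  -0.1  4. ] F [0.5 0.5 0.9] w 0.0152 ff 30.0 q6 1.93
```

Emit:
servo_tool(
  commands=[0,0,-0.04,0,0,0,0.005,0,0,-0.089,0,0,0,0.005,0,0.03,-0.089,0,0,2,0.005,0.005,0.07,-0.089,0,0,4,0.005,0.013,0.11,-0.089,0,0,4,0.005,0.013,0.15,-0.089,0,0,4,0.005,0.013,0.18,-0.089,0,0,4,0.005,0.013,0.198,-0.089,0,0,4,0.005,0.013,0.198,-0.089,0,0,4,0.005,0.013,0.198,-0.089,0,0,4,0.005],
)

```text
time: 25.65
tool_pos: [0.4493, 0.0573, 0.3013]
ee_rot: [-3.141, 0.001, -0.0]
wrist_force: [0.2, -0.2, -2.9]
width: 0.0158
finger_force: 30.0
```

```bash
python3 -c "
from h import *
go(.5735,.057,.3025,0)"
```

```text
t 25.65 now [0.4493 0.0573 0.3013] yaw [-1.8e+02  1.0e-01 -0.0e+00] shift [ 0.1242  0.0002 -0.0013] turn [-0.   0.1 -0. ] F [ 0.2 -0.2 -2.9] w 0.0158 ff 30.0 q6 1.57
```

Emit:
servo_tool(
  commands=[0.02,0,-0.001,0,0,0,0.005,0.04,0,-0.001,0,0,0,0.005,0.06,0,-0.001,0,0,0,0.005,0.08,0,-0.001,0,0,0,0.005,0.1,0,-0.001,0,0,0,0.005,0.115,0,-0.001,0,0,0,0.005,0.124,0,-0.001,0,0,0,0.005,0.124,0,-0.001,0,0,0,0.005],
)

```text
time: 26.65
tool_pos: [0.5737, 0.0573, 0.3021]
ee_rot: [3.141, 0.001, 0.0]
wrist_force: [0.4, 0.6, -3.3]
width: 0.0156
finger_force: 30.0
```

Emit:
servo_tool(
  commands=[0,0,0.01,0,0,0,0.005,0,0,0.02,0,0,0,0.005,0,0,0.03,0,0,0,0.005,0,0,0.036,0,0,0,0.005,0,0,0.038,0,0,0,0.005,0,0,0.038,0,0,0,0.005],
)

```text
time: 27.4
tool_pos: [0.5735, 0.0566, 0.2648]
ee_rot: [3.141, -0.0, -0.001]
wrist_force: [0.4, 0.1, -2.4]
width: 0.0157
finger_force: 30.0
```

Emit:
servo_tool(
  commands=[0,-0.02,0,0,0,0,0.005,0,-0.045,0,0,0,0,0.005,0,-0.07,0,0,0,0,0.005,0,-0.09,0,0,0,0,0.005,0,-0.1,0,0,0,0,0.005,0,-0.1,0,0,0,0,0.005,0,-0.1,0.001,0,0,0,0.005],
)

```text
time: 28.28
tool_pos: [0.5737, 0.156, 0.2638]
ee_rot: [3.141, -0.0, -0.001]
wrist_force: [0.9, -0.1, -3.2]
width: 0.0155
finger_force: 30.0
```

Emit:
servo_tool(
  commands=[0,-0.001,0.0015,0,0,0,0.005,0,-0.001,0.0025,0,0,0,0.005],
)

```text
time: 28.52
tool_pos: [0.5738, 0.1569, 0.262]
ee_rot: [3.141, -0.001, -0.002]
wrist_force: [0.2, 0.2, 2.0]
width: 0.0157
finger_force: 30.0
```

Emit:
servo_tool(
  commands=[0,0,0.001,0,0,0,0.005,0,0,0.001,0,0,0,0.005],
)

```text
time: 28.78
tool_pos: [0.5739, 0.1571, 0.262]
ee_rot: [3.141, -0.003, -0.001]
wrist_force: [-1.1, -2.0, 5.0]
width: 0.0157
finger_force: 30.0
```

Seated. Release, rise, and back the arm away so both views are clear.

Emit:
servo_tool(
  commands=[0,0,-0.001,0,0,0,0.018,0,0,-0.001,0,0,0,0.022,0,0,-0.001,0,0,0,0.032,0,0,-0.001,0,0,0,0.036,0,0,-0.03,0,0,0,0.036,0,0,-0.07,0,0,0,0.036,0,0,-0.11,0,0,0,0.036,-0.06,0,-0.13,0,0,0,0.036,-0.12,0,-0.13,0,0,0,0.036,-0.18,0,-0.13,0,0,0,0.036],
)

```text
time: 30.02
tool_pos: [0.3921, 0.1578, 0.3904]
ee_rot: [-3.142, -0.001, -0.001]
wrist_force: [0.6, 0.5, 0.2]
width: 0.0356
finger_force: 0.0
```

Emit:
servo_tool(
  commands=[-0.06,0,0,0,0,0,0.036,-0.08,0,0,0,0,0,0.036,-0.08,0,0,0,0,0,0.036,-0.08,0,0,0,0,0,0.036],
)

```text
time: 30.52
tool_pos: [0.3143, 0.1578, 0.3898]
ee_rot: [3.141, 0.0, -0.001]
wrist_force: [0.5, -0.3, 0.6]
width: 0.0359
finger_force: 0.0
```

```bash
cat > z.py <<'E'
from h import *
go(.3,.157,.39,0)
s=snapshot("scene"); t=snapshot("top")
a=cv2.resize(s["img"][80:390,80:480],None,fx=1.25,fy=1.25,interpolation=cv2.INTER_CUBIC)
b=cv2.resize(t["img"][90:300,60:490],None,fx=1.16,fy=1.16,interpolation=cv2.INTER_CUBIC)
w=max(a.shape[1],b.shape[1]); pad=lambda i: np.pad(i,((0,0),(0,w-i.shape[1]),(0,0)))
c=np.vstack([pad(a),pad(b)])[:600]; 
cv2.imwrite("pics/end.png",c)
for r in spotter.trace("feeder1",t)[:3]: v,u=np.nonzero(r["region"]); print("feeder",r["conf"],at(t,u.mean(),v.mean(),.16).round(3))
E
python3 z.py; python3 d.py 9
```

```text
t 30.52 now [0.3143 0.1578 0.3898] yaw [ 1.8e+02  0.0e+00 -1.0e-01] shift [-0.0143  0.0009 -0.0002] turn [ 0.   0.  -0.1] F [ 0.5 -0.3  0.6] w 0.0359 ff 0.0 q6 1.88
feeder 0.92 [0.562 0.254 0.16 ]
feeder 0.69 [0.566 0.152 0.16 ]
feeder 0.67 [0.567 0.219 0.16 ]
0.93 [ 423. -424.] [43. 67.] 83 pan [-0.071 -0.011] BGR [ 66.  87. 105.]
0.75 [ 267. -351.] [42. 68.] 66 pan [-0.232  0.05 ] BGR [96. 99. 56.]
0.74 [ 310. -143.] [68. 35.] 83 pan [-0.206  0.26 ] BGR [ 55.  58. 115.]
0.7 [ 540. -430.] [50. 66.] 89 pan [ 0.047 -0.007] BGR [ 68.  87. 102.]
0.62 [ 335. -255.] [37. 63.] 65 pan [-0.172  0.15 ] BGR [ 53.  55. 114.]
t 30.77 now [0.3144 0.1578 0.3896] yaw [ 1.799e+02  1.000e-01 -1.000e-01] shift [0.1491 0.2877 0.3236] turn [0.1 0.1 4.6] F [ 0.1 -0.2 -0.2] w 0.0362 ff 0.0 q6 1.88
```

View pics/end.png

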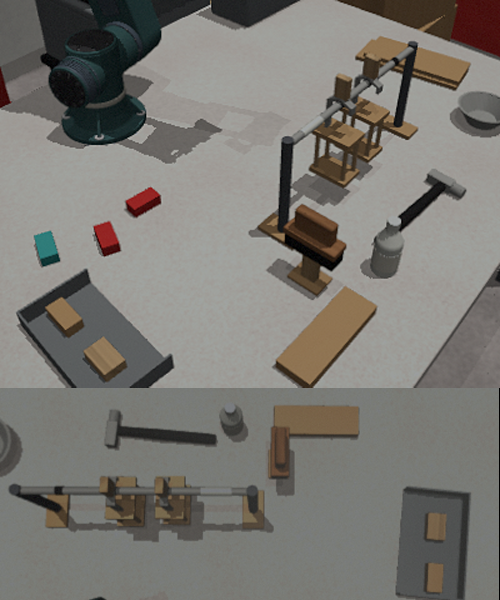

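The final picture shows both feeders hanging square at (345,110) and (372,90), the brush level on its stand at (313,235), both offcuts in the pan at (64,315) and (104,357), and the bystanders in place.

```bash
python3 -c "
from h import *
print(close_job())"
```

```text
the job is handed in; nothing more can be done
None
```

The job is handed in with no verdict shown: the last pictures show both offcuts in the pan, the brush level on its ledge, and both feeders hanging on marks 1 and 2, with the bystanders and look-alikes in place.

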